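# Pack the art-room tins, heaviest at the bottom

## Task

Pack the three oblong metal tins into the green box, in one pile in the free space between the chalks, lying flat one on top of another, the heaviest at the bottom and the lightest on top. They look alike, but one is full, one half full and one nearly empty, so lift each to feel its weight. Set each tin down on what it is to lie on instead of dropping it, and leave the other things on the table where they are.

Things in the scene. Friction and masses are not known exactly. Their poses are not given: they have to be found in the camera images.
- tin_a: one of three closed bare-metal tins, alike to the eye: 84 mm long (its x), 58 mm wide (its y), 30 mm high, plain flat sides and top, lid fixed shut. Origin: centre of its underside, z up. With its contents the full one weighs 0.45 to 0.55 kg, the half-full 0.23 to 0.27, the nearly empty 0.10 to 0.12: drawn anew each time, whatever the name or place. Contents shift 5 mm or less. Starts flat on the table.
- tin_b: one of three closed bare-metal tins, alike to the eye: 84 mm long (its x), 58 mm wide (its y), 30 mm high, plain flat sides and top, lid fixed shut. Origin: centre of its underside, z up. With its contents the full one weighs 0.45 to 0.55 kg, the half-full 0.23 to 0.27, the nearly empty 0.10 to 0.12: drawn anew each time, whatever the name or place. Contents shift 5 mm or less. Starts flat on the table.
- tin_c: one of three closed bare-metal tins, alike to the eye: 84 mm long (its x), 58 mm wide (its y), 30 mm high, plain flat sides and top, lid fixed shut. Origin: centre of its underside, z up. With its contents the full one weighs 0.45 to 0.55 kg, the half-full 0.23 to 0.27, the nearly empty 0.10 to 0.12: drawn anew each time, whatever the name or place. Contents shift 5 mm or less. Starts flat on the table.
- box: open green plastic box, fast on the table: outside 140 (its x) by 220 mm (its y), 66 mm high, walls and floor 4 mm thick. Origin: centre of its underside, z up; inner floor 4 mm above it. Fixed rows of chalk, 22 mm high, fill the 42 mm at each end; the pile goes in the 128 mm bay between, tins' length along the box's x so that fingers have room; it ends 28 mm above the rim.
- scissors: red-handled scissors lying flat, 140 mm long, 9 mm thick; origin near the pivot, blades to its x. Not to be disturbed.
- eraser: white eraser in a dark sleeve, 18 x 42 x 12 mm; origin under its centre. Not to be disturbed.
- sharpener: small metal pencil sharpener, 15 x 25 x 12 mm; origin under its centre. Not to be disturbed.
- glue_stick: glue stick standing upright, diameter 23 mm, 76 mm high; origin under its centre. Not to be disturbed.
- roller: ink roller lying down: black rubber drum of diameter 32 mm, 65 mm long along its x, wire frame and wooden handle, 155 mm along its y in all; origin under the drum, handle to its y. Not to be disturbed.
- round_tin: flat round tin, diameter 62 mm, 25 mm high; origin under its centre. Not to be disturbed.
Mind the look-alikes: they are no part of the job. Leave any orange or pink look-alike of the tin_b alone. What is shaped like the tin_a but orange is not meant.

How it is judged:
At the end, for the whole second after the job is handed in: The tins lie flat (0.1 rad) and still, stacked in the green box (undersides about 4, 34, 64 mm above the box's, 5 mm either way; centres within 45 mm of its centre in x and y), heaviest lowest: the top one bears on the middle one with under 1.7 N, that on the lowest under 4.4 N (x of tin_a in the frame of box between -0.045 and 0.045 m and y of tin_a in the frame of box between -0.045 and 0.045 m and angle between each of tin_a, tin_b, tin_c's own z axis and vertical below 0.1 rad and linear speed of each of tin_a, tin_b, tin_c below 0.02 m/s and x of tin_b in the frame of box between -0.045 and 0.045 m and y of tin_b in the frame of box between -0.045 and 0.045 m and x of tin_c in the frame of box between -0.045 and 0.045 m and y of tin_c in the frame of box between -0.045 and 0.045 m and ((z of tin_a in the frame of box below 0.01 m and z of tin_b in the frame of box between 0.029 and 0.04 m and z of tin_c in the frame of box between 0.058 and 0.07 m and contact force between tin_c and tin_b below 1.7 N and contact force between tin_b and tin_a below 4.4 N) or (z of tin_a in the frame of box below 0.01 m and z of tin_c in the frame of box between 0.029 and 0.04 m and z of tin_b in the frame of box between 0.058 and 0.07 m and contact force between tin_b and tin_c below 1.7 N and contact force between tin_c and tin_a below 4.4 N) or (z of tin_b in the frame of box below 0.01 m and z of tin_a in the frame of box between 0.029 and 0.04 m and z of tin_c in the frame of box between 0.058 and 0.07 m and contact force between tin_c and tin_a below 1.7 N and contact force between tin_a and tin_b below 4.4 N) or (z of tin_b in the frame of box below 0.01 m and z of tin_c in the frame of box between 0.029 and 0.04 m and z of tin_a in the frame of box between 0.058 and 0.07 m and contact force between tin_a and tin_c below 1.7 N and contact force between tin_c and tin_b below 4.4 N) or (z of tin_c in the frame of box below 0.01 m and z of tin_a in the frame of box between 0.029 and 0.04 m and z of tin_b in the frame of box between 0.058 and 0.07 m and contact force between tin_b and tin_a below 1.7 N and contact force between tin_a and tin_c below 4.4 N) or (z of tin_c in the frame of box below 0.01 m and z of tin_b in the frame of box between 0.029 and 0.04 m and z of tin_a in the frame of box between 0.058 and 0.07 m and contact force between tin_a and tin_b below 1.7 N and contact force between tin_b and tin_c below 4.4 N))); the robot touches nothing.
It fails at once if a tin is dropped: it falls at over 0.5 m/s (from more than about 13 mm) with no finger on it ((contact force between tin_a and the fingers below 0.05 N and linear speed of tin_a above 0.5 m/s) or (contact force between tin_b and the fingers below 0.05 N and linear speed of tin_b above 0.5 m/s) or (contact force between tin_c and the fingers below 0.05 N and linear speed of tin_c above 0.5 m/s)).
It fails at once if another thing on the table is shoved more than 30 mm (distance of any of scissors, eraser, sharpener, glue_stick, roller, round_tin from where it was at the start of the episode above 0.03 m).
It also fails if it takes over 72 s, if anything falls off the work surface, if the arm or the gripper's body presses on something with over 40 N, if the wrist force passes 120 N, or if a joint passes its speed limit or range.

## Robot

A 6-joint arm with a two-finger parallel gripper is mounted at the origin on the work surface. World frame = base frame: x ahead of the robot, y to its left, z up, the work surface at z = 0. Lengths are in m, angles in rad, forces in N, time in s.
With the tool pointing down it reaches from about 0.375 to 0.75 m from the base axis. Payload 9 kg.
Tool frame: the origin (TCP) lies at the centre of the arm's flange, where the gripper is bolted on; the fingertips stand arm.nose_length ahead of it and the grasp point (between the pads) lies 155 mm ahead of it (arm.nose_length is the distance from the TCP to the fingertips, in m); x points along the fingers, y is the direction in which the jaws open and shut, and the axes are right-handed (so a half turn about x gives the same grasp; the last joint's range is limited). The gripper opens to 85 mm and grips with 20 to 120 N. Pads are 22 mm wide; open, the fingers measure 114 mm over their backs; the gripper's body (76 mm by 85 mm) begins 54 mm behind the grasp point. The pads swing forward as they close: fully open they stand 13 mm farther back than shut.
Start: joints at [-1.369, 0.104, 0.097, 1.564, 0, 1.353], TCP at [0.245, -0.548, 0.405] pointing down, gripper open.
Joint ranges: [-2.99, 2.99], [-0.84, 1.86], [-1.1, 1.16], [-1.84, 2.11], [-1.51, 1.56], [-3.14, 3.14]. Speed limits (rad/s): [2.22, 2.22, 2.57, 3.14, 3.14, 3.14].

## Interface

Orientations are given as a rotation vector (axis times angle).
In Python, from cell import arm gives the robot as it stands. The module is installed in compiled form; this text tells all that it offers.
- The arm moves only by the tool arm_command, never from a script. Its argument "moves" is a list of rows, each a list of 3 entries, a list of its own where there are three numbers: the shift along the tool's x, y, z in mm, then the turn, a rotation vector about the tool's x, y, z in degrees, then the opening, from -1 (shut) to 1 (fully open). In form: [[[x, y, z], [ax, ay, az], jaw], ...]. A call has 1 to 5 rows; each row shifts and turns the commanded pose from where the row before left it, along the tool's axes as they then stand; what a row does not reach is not made up. A row lasts 1/8 s, in which the tool goes at most 62.5 mm and 10.7 degrees, less where a joint would pass 70% of its speed; a pose out of reach is approached as far as the arm can. A call is refused whole if a number of a shift passes 62.5 or a number of a turn 10.7, either way. A call with a gripper value outside its range is refused whole. The fingers move at their own pace and stop on an object; "force" is the grip in N (left out, the last holds). Time passes only in rows, so rows that do not move let the fingers close. It gives the time, the measured TCP pose, the force and the opening at its end, in the units of the state.
- arm.get_state(): the state, without advancing time (a new reading comes with each control period).
- arm.get_image(name): name is "scene" or "side" or "wrist"; returns a dict with "color" (420x560x3 uint8, red, green, blue), "vfov" (degrees; the focal length in pixels is half the picture's height over the tangent of half this angle, whatever the lens; pixels are square), "cx", "cy" (the principal point, pixels), "R" (3x3) and "t" (3): a world point X has camera coordinates R X + t. Camera axes: x right, y down, z forward; pixel columns grow to the right and rows downward; lengths in m; the calibration is good to about 2 mm. The wrist camera is an equidistant fisheye: a pixel r from the principal point sees the ray r / f radians off the axis. A picture is of the moment at which its call begins. There is no depth.
- arm.finish_job(): hands the job in, once; it reports no verdict.
Trained networks look in a picture, given as the dict that the camera call returned (one of the last four; its "shot" number tells which), for a name from the list of things; names that differ only in an ending like _2 or _b are one class to them, and where a whole thing is asked for, a point or a joint stands for the part that bears it (a point fixed in the world has none). Each returns a list of dicts, best first, with "p" (0 to 1); they miss things now and then, are a little off and sometimes report something else, mostly with a low value. They report only what shows in the picture. A call takes as long as a camera call. They do not tell look-alikes from the thing itself.
- arm.cut_out(query, picture): "mask" (420x560 bool, what is visible of it) and "centre" ([column, row] in pixels, amid what is visible of it).
- arm.place_of(query, picture): "centre" ([column, row] in pixels: a listed point, or the origin of a listed thing).
The state is a dict: "clock": time; "joint_pos": joint angles; "qvel": joint speeds; "effort": joint torques, N m; "eef_pos": TCP position; "ee_rot": TCP orientation; "wrist_force": force on the tool from outside, world axes, zero at the start; "wrist_torque": the same for the moment, N m; "gripper_width": finger opening in m.
Only numpy, scipy, OpenCV 4.12 (cv2) and the standard library are available. Lean on these libraries where they do the work, as an engineer would, in place of code of your own. Each camera call takes 0.05 s, during which the arm holds its last target. There are 200 camera calls.

## Working session

There is one attempt and no reset: what is moved stays moved. The work goes in short steps, Python scripts to look and compute and a tool call to move; the robot and the scene stay as the last step left them, time stands still between calls to the robot, and variables do not carry over. Pictures are saved under pics/ and viewed, about 8 in all and at most 12, crops included, and the job is handed in when it is done.

Besides the shell and the picture viewer there is one more tool, called after "Request:" as name(argument=value, ...), one argument or row to a line, values as JSON. arm_command: Moves the arm, as the interface text tells. Its arguments: {"type":"object","properties":{"moves":{"type":"array","items":{"type":"array"}},"force":{"type":"number"}},"required":["moves"]}

```bash
mkdir -p pics
cat > h.py <<'E'
import numpy as np, cv2
from cell import arm
from scipy.spatial.transform import Rotation as Ro
def f(im): return im["color"].shape[0]/2/np.tan(np.radians(im["vfov"])/2)
def ray(im,px,wrist=False):
    d=np.array([px[0]-im["cx"],px[1]-im["cy"]])/f(im)
    if wrist:
        r=np.linalg.norm(d); v=np.array([*(d/r*np.sin(r) if r>0 else d),np.cos(r)])
    else: v=np.array([*d,1.])
    R=np.array(im["R"]);t=np.array(im["t"])
    return -R.T@t, R.T@v
def onz(im,px,z,wrist=False):
    c,v=ray(im,px,wrist); return c+v*(z-c[2])/v[2]
def proj(im,X,wrist=False):
    p=np.array(im["R"])@np.array(X)+np.array(im["t"])
    if wrist:
        a=np.arctan2(np.hypot(p[0],p[1]),p[2]); d=p[:2]/np.hypot(p[0],p[1])*a
    else: d=p[:2]/p[2]
    return d*f(im)+[im["cx"],im["cy"]]
def save(im,n,crop=None,s=1):
    c=im["color"]
    if crop: c=c[crop[1]:crop[3],crop[0]:crop[2]]
    cv2.imwrite(f"pics/{n}.png",cv2.resize(np.ascontiguousarray(c[:,:,::-1]),None,fx=s,fy=s,interpolation=cv2.INTER_CUBIC))
E
python3 - <<'E'
from h import *
s=arm.get_state(); print({k:np.round(v,3) for k,v in s.items()}, arm.nose_length)
print(Ro.from_rotvec(s["ee_rot"]).as_matrix().round(2))
im=arm.get_image("scene"); save(im,"scene",s=1.4)
for q in ["tin_a","box"]:
    for d in arm.cut_out(q,im): print(q,round(d["p"],2),np.round(d["centre"]),onz(im,d["centre"],.03).round(3), d["mask"].sum())
    for d in arm.place_of(q,im): print(q,round(d["p"],2),np.round(d["centre"]),onz(im,d["centre"],0).round(3))
im=arm.get_image("side"); save(im,"side",s=1.4)
for q in ["tin_a","box"]:
    for d in arm.place_of(q,im): print("side",q,round(d["p"],2),np.round(d["centre"]),onz(im,d["centre"],0).round(3))
E
```

```text
{'clock': np.float64(0.0), 'joint_pos': array([-1.369,  0.105,  0.096,  1.564, -0.   ,  1.353]), 'qvel': array([-0.001,  0.   , -0.   , -0.002,  0.002, -0.001]), 'effort': array([ 2.0000e-03, -5.5693e+01,  5.0366e+01,  1.7000e-02, -0.0000e+00,
        0.0000e+00]), 'eef_pos': array([ 0.245, -0.548,  0.404]), 'ee_rot': array([ 1.99 ,  0.425, -1.99 ]), 'wrist_force': array([-0.042, -1.429,  0.109]), 'wrist_torque': array([0.062, 0.024, 0.035]), 'gripper_width': np.float64(0.085)} 0.1734
[[-0.    0.41 -0.91]
 [ 0.   -0.91 -0.41]
 [-1.   -0.   -0.  ]]
tin_a 0.93 [260. 177.] [ 0.387 -0.051  0.03 ] 567
tin_a 0.84 [364. 234.] [0.498 0.292 0.03 ] 776
tin_a 0.8 [230. 148.] [ 0.286 -0.205  0.03 ] 431
tin_a 0.71 [291. 196.] [0.432 0.068 0.03 ] 528
tin_a 0.64 [422. 188.] [0.238 0.383 0.03 ] 552
tin_a 0.58 [264. 242.] [0.634 0.083 0.03 ] 705
tin_a 0.93 [362. 238.] [0.48  0.285 0.   ]
tin_a 0.91 [418. 191.] [ 0.213  0.37  -0.   ]
tin_a 0.84 [260. 180.] [ 0.363 -0.063  0.   ]
tin_a 0.81 [289. 203.] [0.428 0.059 0.   ]
tin_a 0.68 [233. 150.] [ 0.251 -0.212  0.   ]
tin_a 0.67 [263. 246.] [0.616 0.072 0.   ]
box 0.67 [165. 193.] [ 0.571 -0.245  0.03 ] 4463
box 0.6 [284. 269.] [0.696 0.165 0.03 ] 565
box 0.97 [167. 203.] [ 0.575 -0.241  0.   ]
box 0.74 [254. 214.] [ 0.514 -0.004  0.   ]
side tin_a 0.91 [232. 216.] [0.611 0.075 0.   ]
side tin_a 0.9 [338. 199.] [ 0.367 -0.077  0.   ]
side tin_a 0.88 [306. 222.] [0.424 0.047 0.   ]
side tin_a 0.64 [379. 349.] [0.212 0.374 0.   ]
side tin_a 0.61 [250. 284.] [0.483 0.288 0.   ]
side tin_a 0.59 [381. 178.] [ 0.265 -0.224  0.   ]
side box 0.83 [280. 160.] [ 0.577 -0.243  0.   ]
side box 0.32 [207. 180.] [ 0.745 -0.068  0.   ]
```

View pics/scene.png

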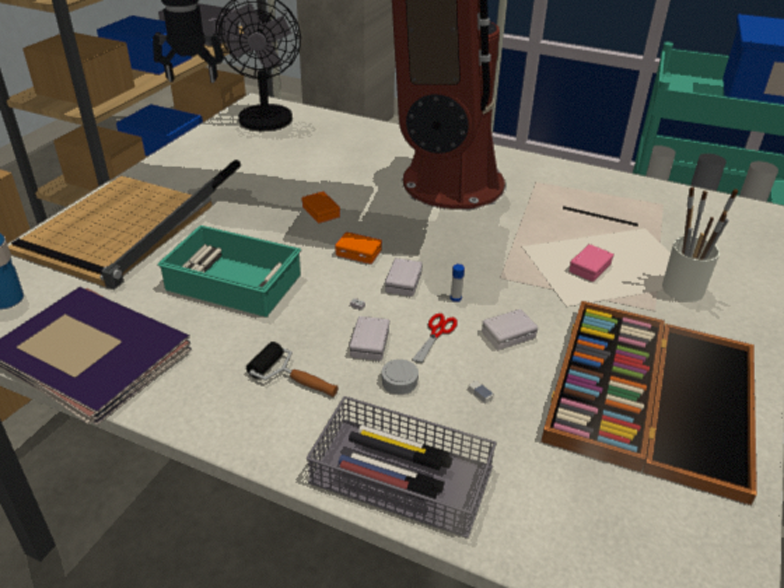

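View pics/side.png

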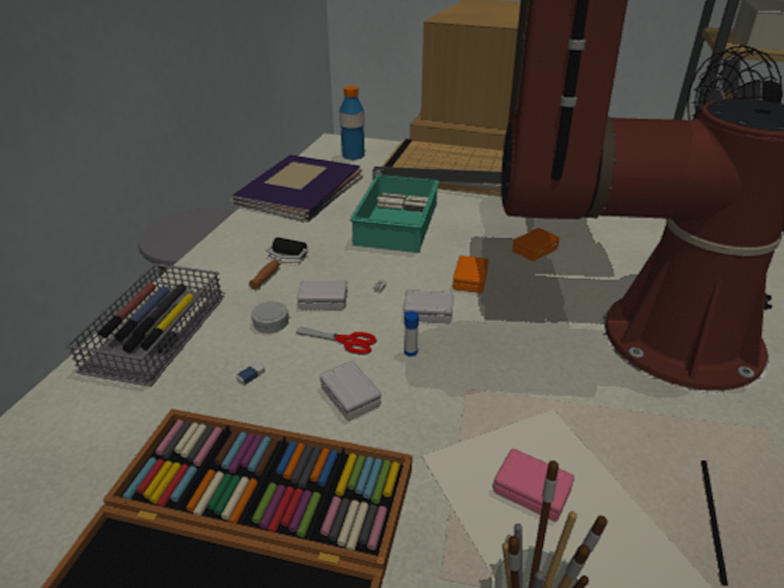

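Look-alikes (scene, 560-px frame): grey tins at (364,234), (291,196) and (264,242); orange ones at (260,177) and (230,148); a pink one at (422,188). I choose the three grey ones. Next I fit their yaw and the box pose.

```bash
cat > fit.py <<'E'
from h import *
from scipy.optimize import minimize
def sil(im,p,dims,wrist=False):
    x,y,a=p; L,W,H=dims; c,s=np.cos(a),np.sin(a)
    P=[proj(im,[x+c*u*L/2-s*v*W/2,y+s*u*L/2+c*v*W/2,z],wrist) for u in(-1,1) for v in(-1,1) for z in(0,H)]
    m=np.zeros(im["color"].shape[:2],np.uint8); h=cv2.convexHull((np.array(P)*16).astype(np.int32).reshape(-1,1,2))
    cv2.fillConvexPoly(m,h,1,shift=4); return m>0
def fit(views,xy,dims,wrist=False):
    def cost(q):
        p=(q[0]/100,q[1]/100,q[2]); return -sum((lambda a:(a&m).sum()/(a|m).sum())(sil(im,p,dims,wrist)) for im,m in views)/len(views)
    best=None
    for a in np.arange(0,np.pi,np.pi/8):
        q=np.array([xy[0]*100,xy[1]*100,a])
        r=minimize(cost,q,method="Nelder-Mead",options=dict(initial_simplex=[q,q+[1,0,0],q+[0,1,0],q+[0,0,.25]],maxiter=150))
        if best is None or r.fun<best.fun: best=r
    return np.array([best.x[0]/100,best.x[1]/100,(best.x[2]+np.pi/2)%np.pi-np.pi/2]),-best.fun
def near(im,q,xy,z,wrist=False):
    ds=arm.cut_out(q,im); px=proj(im,[*xy,z],wrist)
    ds=[d for d in ds if np.linalg.norm(np.array(d["centre"])-px)<25]
    return ds[0]["mask"] if ds else None
E
python3 - <<'E'
from fit import *
ims=[arm.get_image("scene"),arm.get_image("side")]
for n,q,xy,D in [("P1","tin_a",(.482,.287),(.084,.058,.03)),("P2","tin_a",(.426,.053),(.084,.058,.03)),("P3","tin_a",(.613,.073),(.084,.058,.03)),("box","box",(.576,-.242),(.14,.22,.066))]:
    v=[(im,near(im,q,xy,D[2]/2)) for im in ims]; v=[a for a in v if a[1] is not None]
    for w in [v]+([[a] for a in v] if len(v)>1 else []):
        p,s=fit(w,xy,D); print(n,len(w),p.round(4),np.degrees(p[2]).round(1),round(s,3))
s=arm.get_state(); print(s["clock"])
for q in ["scissors","glue_stick","eraser","sharpener","round_tin","roller"]:
    d=arm.place_of(q,ims[0])[0]; print(q,round(d["p"],2),onz(ims[0],d["centre"],0).round(3))
E
```

```text
P1 2 [ 0.4845  0.2869 -0.7854] -45.0 0.866
P1 1 [ 0.4816  0.29   -0.6976] -40.0 0.88
P1 1 [ 0.4852  0.2866 -0.7746] -44.4 0.872
P2 2 [0.4255 0.0536 0.2848] 16.3 0.795
P2 1 [0.4259 0.0552 0.2796] 16.0 0.86
P2 1 [0.4273 0.0493 0.2786] 16.0 0.745
P3 2 [0.6154 0.074  0.3807] 21.8 0.86
P3 1 [0.6141 0.0727 0.3745] 21.5 0.854
P3 1 [0.6157 0.0725 0.2964] 17.0 0.896
box 2 [ 0.5707 -0.2454  0.079 ] 4.5 0.973
box 1 [ 0.5687 -0.246   0.0638] 3.7 0.985
box 1 [ 0.5721 -0.2495  0.0697] 4.0 0.969
0.9
scissors 0.73 [0.557 0.173 0.   ]
glue_stick 0.72 [0.43  0.165 0.   ]
eraser 0.7 [0.638 0.279 0.   ]
sharpener 0.38 [0.521 0.007 0.   ]
round_tin 0.55 [0.683 0.155 0.   ]
roller 0.92 [ 0.738 -0.057  0.   ]
```

```bash
cat > plan.py <<'E'
import sys; from h import *
def plan(x,y,z,psi,n=None):
    s=arm.get_state(); R=Ro.from_rotvec(s["ee_rot"]); M=R.as_matrix(); p=np.array(s["eef_pos"])
    ps=np.radians(psi); yt=np.array([np.cos(ps),np.sin(ps),0]); xt=np.array([0,0,-1.]); T=np.c_[xt,yt,np.cross(xt,yt)]
    now=np.degrees(np.arctan2(M[1,1],M[0,1])); 
    w=np.degrees(Ro.from_matrix(M.T@T).as_rotvec())
    d=M.T@(np.array([x,y,z])-p)*1000
    n=n or int(np.ceil(max(np.abs(w).max()/10.6,np.linalg.norm(d)/62,1)))
    A=sum(Ro.from_rotvec(np.radians(w/n)*k).as_matrix() for k in range(n)); sh=np.linalg.solve(A,d)
    print("clock",round(float(s["clock"]),2),"at",p.round(4),"psi",now.round(1),"tilt",np.degrees(np.arccos(-M[2,0])).round(2),"F",np.round(s["wrist_force"],2),"w",round(float(s["gripper_width"]),4),"q",np.round(s["joint_pos"],2))
    print("rows",n,"shift",sh.round(1),"turn",(w/n).round(2),"|",np.linalg.norm(sh).round(1))
if __name__=="__main__": 
    a=[float(v) for v in sys.argv[1:]]; plan(*a[:4],n=int(a[4]) if len(a)>4 else None)
E
python3 plan.py .60 .073 .36 110 20
```

```text
clock 1.2 at [ 0.2445 -0.5479  0.4047] psi -65.9 tilt 0.0 F [-0.71 -0.36 -1.26] w 0.0855 q [-1.37  0.1   0.1   1.56  0.    1.35]
rows 20 shift [  2.2  40.4 -37.2] turn [-8.8  0.  -0. ] | 55.0
```

```bash
python3 - <<'E'
s=open('plan.py').read()
i=s.index('    A=sum'); j=s.index('    print("clock"')
s=s[:i]+s[j:]
k=s.index('    print("rows"'); m=s.index('if __name__')
s=s[:k]+'''    print("rows",n,"turn",(w/n).round(2))
    for k in range(n): print((Ro.from_rotvec(-np.radians(w/n)*k).as_matrix()@d/n).round(1).tolist(),end=" ")
    print()
'''+s[m:]
open('plan.py','w').write(s)
E
python3 plan.py .60 .073 .36 110 20
```

```text
clock 1.2 at [ 0.2445 -0.5479  0.4047] psi -65.9 tilt 0.0 F [-0.71 -0.36 -1.26] w 0.0855 q [-1.37  0.1   0.1   1.56  0.    1.35]
rows 20 turn [-8.8  0.  -0. ]
[2.2, -21.1, -28.9] [2.2, -16.4, -31.8] [2.2, -11.4, -33.9] [2.2, -6.1, -35.3] [2.2, -0.6, -35.8] [2.2, 4.9, -35.4] [2.2, 10.2, -34.3] [2.2, 15.4, -32.3] [2.2, 20.1, -29.6] [2.2, 24.4, -26.2] [2.2, 28.1, -22.1] [2.2, 31.2, -17.6] [2.2, 33.5, -12.6] [2.2, 35.0, -7.3] [2.2, 35.7, -1.9] [2.2, 35.6, 3.6] [2.2, 34.6, 9.0] [2.2, 32.8, 14.2] [2.2, 30.3, 19.1] [2.2, 27.0, 23.5]
```

Request:
arm_command(
  moves=[
    [[2.2,-21,-29],[-8.8,0,0],1],
    [[2.2,-16.4,-32],[-8.8,0,0],1],
    [[2.2,-11.4,-34],[-8.8,0,0],1],
    [[2.2,-6,-35],[-8.8,0,0],1],
    [[2.2,-0.6,-36],[-8.8,0,0],1],
  ],
)

```text
clock: 1.82
eef_pos: [0.3343, -0.3916, 0.3937]
ee_rot: [1.482, 1.006, -1.482]
wrist_force: [-0.2, -0.8, 0.5]
gripper_width: 0.0857
```

Request:
arm_command(
  moves=[
    [[2.2,5,-35],[-8.8,0,0],1],
    [[2.2,10,-34],[-8.8,0,0],1],
    [[2.2,15,-32],[-8.8,0,0],1],
    [[2.2,20,-30],[-8.8,0,0],1],
    [[2.2,24,-26],[-8.8,0,0],1],
  ],
)

```text
clock: 2.45
eef_pos: [0.4219, -0.2371, 0.3828]
ee_rot: [0.917, 1.368, -0.917]
wrist_force: [0.4, -1.0, 0.6]
gripper_width: 0.0856
```

Request:
arm_command(
  moves=[
    [[2.2,28,-22],[-8.8,0,0],1],
    [[2.2,31,-17.6],[-8.8,0,0],1],
    [[2.2,33.5,-12.6],[-8.8,0,0],1],
    [[2.2,35,-7.3],[-8.8,0,0],1],
    [[2.2,36,-2],[-8.8,0,0],1],
  ],
)

```text
clock: 3.08
eef_pos: [0.5105, -0.0817, 0.3718]
ee_rot: [0.324, 1.546, -0.324]
wrist_force: [0.3, -1.0, -1.1]
gripper_width: 0.0855
```

Request:
arm_command(
  moves=[
    [[2.2,35.6,3.6],[-8.8,0,0],1],
    [[2.2,34.6,9],[-8.8,0,0],1],
    [[2.2,33,14],[-8.8,0,0],1],
    [[2.2,30,19],[-8.8,0,0],1],
    [[2.2,27,23.5],[-8.8,0,0],1],
  ],
)

```text
clock: 3.7
eef_pos: [0.599, 0.0736, 0.3607]
ee_rot: [-0.279, 1.553, 0.278]
wrist_force: [0.9, -0.3, 0.3]
gripper_width: 0.0854
```

```bash
cat > look.py <<'E'
import sys; from fit import *
x,y=float(sys.argv[1]),float(sys.argv[2]); name=sys.argv[3]
im=arm.get_image("wrist"); m=near(im,"tin_a",(x,y),.03,True); save(im,name)
print("pred px",proj(im,[x,y,.03],True).round(), None if m is None else m.sum())
if m is not None:
    p,s=fit([(im,m)],(x,y),(.084,.058,.03),True); print("tin",p.round(4),np.degrees(p[2]).round(1),round(s,3))
    c=im["color"].copy(); 
    for mm,col in((m,(255,0,0)),(sil(im,p,(.084,.058,.03),True),(0,255,0))):
        cv2.drawContours(c,cv2.findContours(mm.astype(np.uint8),0,1)[0],-1,col,1)
    im["color"]=c; u=proj(im,[x,y,.03],True).astype(int); x0,y0=max(u[0]-100,0),max(u[1]-100,0); save(im,name+"c",(x0,y0,x0+200,y0+200),2.5)
E
python3 plan.py .60 .073 .36 110 1;  python3 look.py .615 .073 w1
```

```text
clock 3.7 at [0.599  0.0736 0.3607] psi 110.3 tilt 0.01 F [ 0.86 -0.34  0.29] w 0.0854 q [-0.09  0.11  0.02  1.48 -0.   -0.45]
rows 1 turn [0.35 0.01 0.01]
[0.7, -0.9, 0.7] 
pred px [275. 206.] 4920
tin [0.6159 0.0752 0.2779] 15.9 0.92
```

View pics/w1c.png

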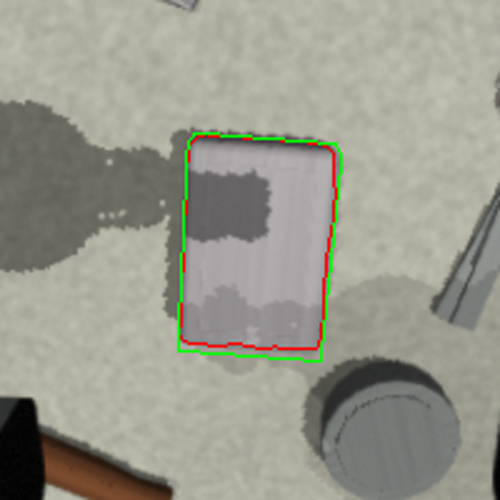

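The wrist crop confirms a grey tin (the only grey one here; round tin at lower right and scissors at right are clear of it). Going down to it.

```bash
python3 plan.py .616 .075 .179 106 5
```

```text
clock 3.8 at [0.5992 0.0749 0.36  ] psi 110.4 tilt 0.04 F [-0.04 -0.25 -0.07] w 0.0853 q [-0.09  0.11  0.02  1.48  0.   -0.45]
rows 5 turn [ 0.89 -0.   -0.01]
[36.2, -1.2, 3.1] [36.2, -1.1, 3.2] [36.2, -1.1, 3.2] [36.2, -1.0, 3.2] [36.2, -1.0, 3.2]
```

Request:
arm_command(
  moves=[
    [[36,-2,6],[1.5,0,0],1],
    [[36,-2,6],[1.5,0,0],1],
    [[36,-1,4],[1.5,0,0],1],
    [[40,0,0],[0,0,0],1],
    [[33,0,0],[0,0,0],1],
  ],
  force=50,
)

```text
clock: 4.42
eef_pos: [0.6148, 0.0724, 0.1781]
ee_rot: [-0.212, 1.561, 0.212]
wrist_force: [0.3, -1.1, 0.3]
gripper_width: 0.0853
```

Request:
arm_command(
  moves=[
    [[0,0,0],[0,0,0],-1],
    [[0,0,0],[0,0,0],-1],
    [[0,0,0],[0,0,0],-1],
    [[0,0,0],[0,0,0],-1],
  ],
)

```text
clock: 4.92
eef_pos: [0.6157, 0.0727, 0.1808]
ee_rot: [-0.213, 1.559, 0.212]
wrist_force: [-0.3, -0.9, 0.3]
gripper_width: 0.0567
```

```bash
python3 plan.py .616 .075 .179 106 1
```

```text
clock 4.92 at [0.6157 0.0727 0.1808] psi 105.5 tilt 0.09 F [-0.29 -0.86  0.3 ] w 0.0567 q [-0.09  0.24 -0.16  1.17 -0.   -0.36]
rows 1 turn [-0.46  0.08  0.04]
[1.8, 2.1, 0.9]
```

Request:
arm_command(
  moves=[
    [[-15,0,0],[0,0,0],-1],
    [[-25,0,0],[0,0,0],-1],
    [[-20,0,0],[0,0,0],-1],
    [[0,0,0],[0,0,0],-1],
    [[0,0,0],[0,0,0],-1],
  ],
)

```text
clock: 5.55
eef_pos: [0.615, 0.0729, 0.239]
ee_rot: [-0.213, 1.561, 0.213]
wrist_force: [0.6, 0.2, -6.0]
gripper_width: 0.0563
```

```bash
cat > weigh.py <<'E'
from h import *
F=[]
for i in range(8):
    arm.get_image("wrist") ; F.append(arm.get_state()["wrist_force"])
F=np.array(F); print(F[:,2].round(2),"mean",F.mean(0).round(2),"sd",F.std(0).round(2), arm.get_state()["gripper_width"])
E
python3 weigh.py
```

```text
[-4.29 -5.56 -3.6  -4.5  -4.38 -4.18 -4.84 -4.55] mean [ 0.17  0.17 -4.49] sd [0.83 0.35 0.52] 0.056900867544928055
```

It is the full tin (4.5 N ≈ 0.46 kg), so it goes straight to the box, with a look on the way.

```bash
python3 plan.py .571 -.18 .34 94.5 8
```

```text
clock 5.95 at [0.6152 0.0729 0.2393] psi 105.6 tilt 0.03 F [ 1.31 -0.19 -4.55] w 0.0569 q [-0.09  0.2  -0.1   1.27 -0.   -0.36]
rows 8 turn [ 1.38 -0.   -0.  ]
[-12.6, -29.0, -13.8] [-12.6, -29.3, -13.1] [-12.6, -29.6, -12.4] [-12.6, -29.9, -11.7] [-12.6, -30.2, -10.9] [-12.6, -30.4, -10.2] [-12.6, -30.7, -9.5] [-12.6, -30.9, -8.7]
```

Request:
arm_command(
  moves=[
    [[-30,-12,-6],[1.4,0,0],-1],
    [[-30,-29,-14],[1.4,0,0],-1],
    [[-20,-32,-14],[1.4,0,0],-1],
    [[-20,-34,-12],[1.4,0,0],-1],
    [[0,-34,-12],[1.4,0,0],-1],
  ],
)

```text
clock: 6.58
eef_pos: [0.5889, -0.0787, 0.3419]
ee_rot: [-0.118, 1.564, 0.115]
wrist_force: [0.6, -0.9, -4.9]
gripper_width: 0.0564
```

Request:
arm_command(
  moves=[
    [[0,-34,-11],[1.4,0,0],-1],
    [[0,-32,-10],[1.4,0,0],-1],
    [[0,-30,-9],[1.4,0,0],-1],
    [[0,0,0],[0,0,0],-1],
  ],
)

```text
clock: 7.08
eef_pos: [0.5705, -0.1784, 0.3396]
ee_rot: [-0.058, 1.57, 0.057]
wrist_force: [0.9, 0.4, -4.1]
gripper_width: 0.0566
```

```bash
cat > lookbox.py <<'E'
import sys; from fit import *
name=sys.argv[1]
im=arm.get_image("wrist"); save(im,name,s=1.3)
m=near(im,"box",(.571,-.246),.03,True); print(None if m is None else m.sum())
x,y,a=.571,-.246,np.radians(4.5); c,s=np.cos(a),np.sin(a)
for L,W,z in((.14,.22,.066),(.132,.128,.026)):
    P=np.array([proj(im,[x+c*u*L/2-s*v*W/2,y+s*u*L/2+c*v*W/2,z],True) for u,v in((-1,-1),(-1,1),(1,1),(1,-1))])
    print(P.round().tolist()); col=im["color"]=np.ascontiguousarray(im["color"]); cv2.polylines(col,[P.astype(np.int32)],True,(255,0,0),1)
save(im,name,s=1.4)
E
python3 plan.py .571 -.246 .34 94.5 1; python3 lookbox.py b1
```

```text
clock 7.08 at [ 0.5705 -0.1784  0.3396] psi 94.2 tilt 0.03 F [ 0.85  0.37 -4.11] w 0.0566 q [-0.52  0.09 -0.03  1.45 -0.   -0.59]
rows 1 turn [-0.32 -0.01  0.03]
[-0.4, -67.4, -4.4] 
None
[[74.0, 126.0], [338.0, 113.0], [331.0, 281.0], [98.0, 274.0]]
[[139.0, 123.0], [277.0, 117.0], [279.0, 257.0], [153.0, 255.0]]
```

View pics/b1.png

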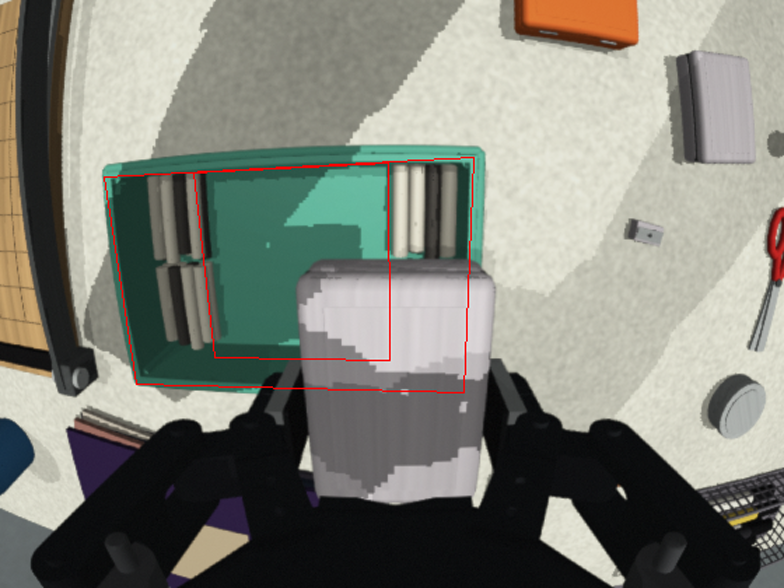

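The outline fits within a few mm (the rim's real top edge sits ~7 px above my outline), so I shift the box centre to (0.569, -0.243).

```bash
python3 plan.py .569 -.243 .20 94.5 5
```

```text
clock 7.17 at [ 0.5708 -0.1765  0.3396] psi 94.3 tilt 0.02 F [ 0.    0.51 -5.03] w 0.0568 q [-0.52  0.09 -0.03  1.45  0.   -0.59]
rows 5 turn [-0.03 -0.   -0.  ]
[27.9, -13.2, -1.4] [27.9, -13.2, -1.4] [27.9, -13.2, -1.4] [27.9, -13.2, -1.4] [27.9, -13.2, -1.4]
```

Request:
arm_command(
  moves=[
    [[0,-33,-3],[0,0,0],-1],
    [[10,-33,-4],[0,0,0],-1],
    [[40,0,0],[0,0,0],-1],
    [[50,0,0],[0,0,0],-1],
    [[34,0,0],[0,0,0],-1],
  ],
)

```text
clock: 7.8
eef_pos: [0.5686, -0.2413, 0.2032]
ee_rot: [-0.06, 1.572, 0.062]
wrist_force: [0.2, -0.8, -5.2]
gripper_width: 0.0567
```

Request:
arm_command(
  moves=[
    [[5,0,0],[0,0,0],-1],
    [[5,0,0],[0,0,0],-1],
    [[0,0,0],[0,0,0],-1],
  ],
)

```text
clock: 8.18
eef_pos: [0.5696, -0.2429, 0.1973]
ee_rot: [-0.061, 1.568, 0.059]
wrist_force: [0.1, 0.6, -3.9]
gripper_width: 0.0569
```

Request:
arm_command(
  moves=[
    [[2,0,0],[0,0,0],-1],
    [[2,0,0],[0,0,0],-1],
    [[0,0,0],[0,0,0],-1],
  ],
)

```text
clock: 8.55
eef_pos: [0.5689, -0.2428, 0.1917]
ee_rot: [-0.06, 1.57, 0.06]
wrist_force: [-0.3, 0.1, -4.3]
gripper_width: 0.057
```

Request:
arm_command(
  moves=[
    [[2,0,0],[0,0,0],-1],
    [[2,0,0],[0,0,0],-1],
    [[0,0,0],[0,0,0],-1],
  ],
)

```text
clock: 8.93
eef_pos: [0.5688, -0.2427, 0.1874]
ee_rot: [-0.059, 1.57, 0.06]
wrist_force: [0.1, 0.2, -5.0]
gripper_width: 0.0567
```

Request:
arm_command(
  moves=[
    [[2,0,0],[0,0,0],-1],
    [[0,0,0],[0,0,0],-1],
  ],
)

```text
clock: 9.18
eef_pos: [0.5689, -0.2427, 0.1855]
ee_rot: [-0.06, 1.57, 0.06]
wrist_force: [-0.8, -0.2, -4.9]
gripper_width: 0.057
```

Request:
arm_command(
  moves=[
    [[1.5,0,0],[0,0,0],-1],
    [[0,0,0],[0,0,0],-1],
  ],
)

```text
clock: 9.43
eef_pos: [0.569, -0.2428, 0.1848]
ee_rot: [-0.06, 1.57, 0.059]
wrist_force: [-3.2, 1.6, 1.9]
gripper_width: 0.057
```

Request:
arm_command(
  moves=[
    [[1.5,0,0],[0,0,0],-1],
    [[0,0,0],[0,0,0],-1],
  ],
)

```text
clock: 9.68
eef_pos: [0.569, -0.2428, 0.1848]
ee_rot: [-0.06, 1.57, 0.059]
wrist_force: [-8.3, 4.2, 14.8]
gripper_width: 0.0568
```

Contact at z=0.1848; back off 1.5 mm, open partway, rise.

Request:
arm_command(
  moves=[
    [[-1.5,0,0],[0,0,0],-1],
    [[0,0,0],[0,0,0],0.6],
    [[0,0,0],[0,0,0],0.6],
    [[0,0,0],[0,0,0],0.6],
  ],
)

```text
clock: 10.18
eef_pos: [0.569, -0.2429, 0.1842]
ee_rot: [-0.06, 1.57, 0.059]
wrist_force: [0.0, 0.1, 0.2]
gripper_width: 0.0685
```

Request:
arm_command(
  moves=[
    [[-15,0,0],[0,0,0],0.6],
    [[-30,0,0],[0,0,0],0.6],
    [[-50,0,0],[0,0,0],0.6],
    [[-50,0,0],[0,0,0],1],
  ],
)

```text
clock: 10.68
eef_pos: [0.5688, -0.2426, 0.3318]
ee_rot: [-0.06, 1.569, 0.059]
wrist_force: [0.4, -0.8, -0.6]
gripper_width: 0.0837
```

```bash
python3 plan.py .41 .053 .34 106 8; python3 lookbox.py b2
```

```text
clock 10.68 at [ 0.5688 -0.2426  0.3318] psi 94.4 tilt 0.05 F [ 0.36 -0.78 -0.62] w 0.0837 q [-0.61  0.16  0.02  1.44 -0.   -0.69]
rows 8 turn [-1.46  0.    0.  ]
[-1.1, 38.4, -17.0] [-1.1, 38.8, -16.0] [-1.0, 39.2, -15.0] [-1.0, 39.5, -14.0] [-1.0, 39.9, -13.0] [-1.0, 40.2, -12.0] [-1.0, 40.5, -11.0] [-1.0, 40.8, -9.9] 
6222
[[134.0, 127.0], [421.0, 126.0], [402.0, 289.0], [154.0, 289.0]]
[[203.0, 126.0], [353.0, 125.0], [345.0, 266.0], [212.0, 266.0]]
```

View pics/b2.png

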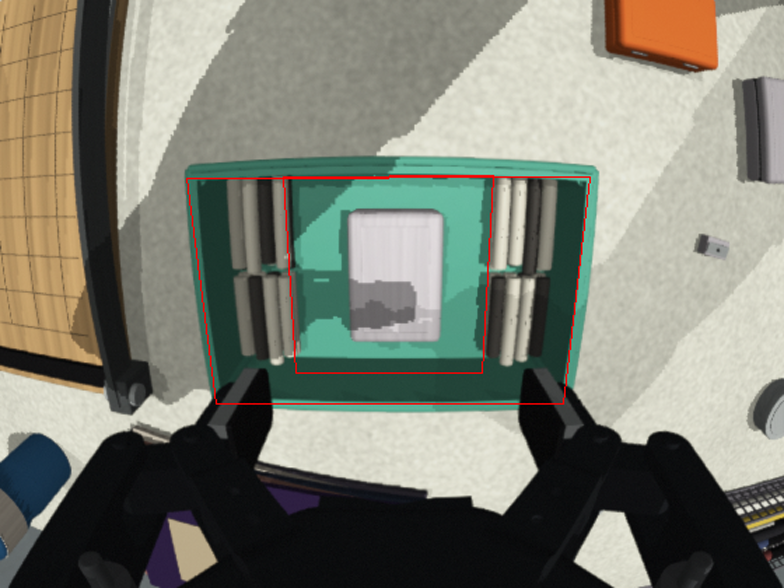

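The full tin lies flat and centred in the bay. Now the tin at P2.

Request:
arm_command(
  moves=[
    [[-1,38,-17],[-1.5,0,0],1],
    [[-1,39,-16],[-1.5,0,0],1],
    [[-1,39,-15],[-1.5,0,0],1],
    [[-1,39.5,-14],[-1.5,0,0],1],
    [[-1,40,-13],[-1.5,0,0],1],
  ],
)

```text
clock: 11.4
eef_pos: [0.4687, -0.0572, 0.3349]
ee_rot: [-0.163, 1.564, 0.163]
wrist_force: [-0.4, -0.1, 0.6]
gripper_width: 0.0852
```

Request:
arm_command(
  moves=[
    [[-1,40,-12],[-1.5,0,0],1],
    [[-1,40,-11],[-1.5,0,0],1],
    [[-1,40,-10],[-1.5,0,0],1],
    [[0,0,0],[0,0,0],1],
  ],
)

```text
clock: 11.9
eef_pos: [0.4087, 0.0526, 0.3381]
ee_rot: [-0.227, 1.557, 0.226]
wrist_force: [0.6, -0.1, 0.2]
gripper_width: 0.0856
```

```bash
python3 look.py .4255 .0545 w2; python3 plan.py .4255 .0545 .179 106 5
```

```text
pred px [279. 215.] 5756
tin [0.4237 0.0555 0.2205] 12.6 0.938
clock 12.0 at [0.4097 0.0509 0.3378] psi 106.4 tilt 0.1 F [ 0.22  0.4  -0.14] w 0.0854 q [-0.2  -0.5  -0.55  1.51 -0.   -0.48]
rows 5 turn [0.08 0.01 0.01]
[31.8, -0.2, 3.2] [31.8, -0.2, 3.2] [31.8, -0.2, 3.2] [31.8, -0.2, 3.2] [31.8, -0.2, 3.2]
```

View pics/w2c.png

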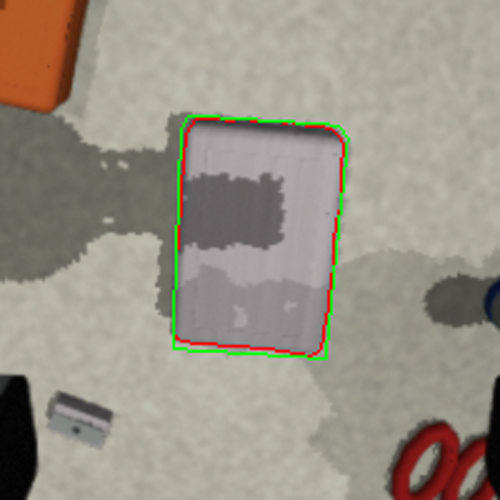

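Grey tin with orange tin at upper left, sharpener lower left and glue stick at right, all clear of the fingers.

```bash
python3 plan.py .4237 .0553 .179 103 5
```

```text
clock 12.0 at [0.4097 0.0509 0.3378] psi 106.4 tilt 0.1 F [ 0.22  0.4  -0.14] w 0.0854 q [-0.2  -0.5  -0.55  1.51 -0.   -0.48]
rows 5 turn [0.68 0.02 0.01]
[31.8, 0.1, 2.9] [31.8, 0.1, 2.9] [31.8, 0.1, 2.9] [31.8, 0.2, 2.9] [31.8, 0.2, 2.9]
```

Request:
arm_command(
  moves=[
    [[32,0,5],[1.2,0,0],1],
    [[32,0,5],[1.2,0,0],1],
    [[32,0.5,4.5],[1,0,0],1],
    [[32,0,0],[0,0,0],1],
    [[31,0,0],[0,0,0],1],
  ],
)

```text
clock: 12.62
eef_pos: [0.424, 0.0541, 0.1772]
ee_rot: [-0.176, 1.563, 0.176]
wrist_force: [0.0, 0.2, 0.3]
gripper_width: 0.0852
```

Request:
arm_command(
  moves=[
    [[0,0,0],[0,0,0],-1],
    [[0,0,0],[0,0,0],-1],
    [[0,0,0],[0,0,0],-1],
    [[0,0,0],[0,0,0],-1],
  ],
)

```text
clock: 13.12
eef_pos: [0.424, 0.0549, 0.1792]
ee_rot: [-0.178, 1.562, 0.177]
wrist_force: [0.2, -1.8, 1.4]
gripper_width: 0.0571
```

Request:
arm_command(
  moves=[
    [[-15,0,0],[0,0,0],-1],
    [[-25,0,0],[0,0,0],-1],
    [[-20,0,0],[0,0,0],-1],
    [[0,0,0],[0,0,0],-1],
    [[0,0,0],[0,0,0],-1],
  ],
)

```text
clock: 13.75
eef_pos: [0.4234, 0.0552, 0.2378]
ee_rot: [-0.178, 1.564, 0.178]
wrist_force: [0.6, 0.6, -2.8]
gripper_width: 0.057
```

```bash
python3 weigh.py;python3 weigh.py; python3 plan.py .569 -.243 .34 94.5 8
```

```text
[-2.48 -2.57 -2.11 -3.15 -2.47 -2.1  -3.01 -2.46] mean [ 0.08  0.12 -2.54] sd [0.55 0.51 0.35] 0.05699516071584879
[-2.03 -2.65 -2.05 -3.08 -2.16 -2.63 -2.41 -2.85] mean [-0.09 -0.12 -2.48] sd [0.53 0.32 0.36] 0.057204379602546686
clock 14.55 at [0.4235 0.0551 0.2382] psi 103.0 tilt 0.01 F [-0.05 -0.49 -2.85] w 0.0572 q [-0.18 -0.42 -0.68  1.31 -0.   -0.4 ]
rows 8 turn [1.06 0.   0.  ]
[-12.7, -40.4, 9.4] [-12.7, -40.2, 10.1] [-12.7, -40.0, 10.9] [-12.7, -39.8, 11.6] [-12.7, -39.6, 12.3] [-12.7, -39.4, 13.0] [-12.7, -39.1, 13.8] [-12.7, -38.8, 14.5]
```

2.5 N ≈ 0.255 kg: half full, so it goes straight onto the full one.

Request:
arm_command(
  moves=[
    [[-30,-15,4],[1,0,0],-1],
    [[-30,-42,10],[1,0,0],-1],
    [[-20,-44,12],[1,0,0],-1],
    [[-20,-44,13],[1,0,0],-1],
    [[0,-44,14],[1.5,0,0],-1],
  ],
)

```text
clock: 15.18
eef_pos: [0.5115, -0.1226, 0.3401]
ee_rot: [-0.103, 1.566, 0.1]
wrist_force: [1.1, 0.1, -2.6]
gripper_width: 0.0569
```

Request:
arm_command(
  moves=[
    [[0,-44,14],[1,0,0],-1],
    [[0,-44,15],[1,0,0],-1],
    [[0,-40,14],[1,0,0],-1],
    [[0,0,0],[0,0,0],-1],
  ],
)

```text
clock: 15.68
eef_pos: [0.568, -0.2458, 0.337]
ee_rot: [-0.059, 1.571, 0.059]
wrist_force: [-1.1, 0.6, -2.6]
gripper_width: 0.0573
```

```bash
python3 plan.py .569 -.243 .23 94.5 3
```

```text
clock 15.68 at [ 0.568  -0.2458  0.337 ] psi 94.3 tilt 0.05 F [-1.11  0.56 -2.63] w 0.0573 q [-0.62  0.16  0.03  1.45 -0.   -0.69]
rows 3 turn [-0.07 -0.02 -0.  ]
[35.7, 0.9, 0.4] [35.7, 0.9, 0.4] [35.7, 0.9, 0.4]
```

Request:
arm_command(
  moves=[
    [[36,3,1],[0,0,0],-1],
    [[40,0,0],[0,0,0],-1],
    [[30,0,0],[0,0,0],-1],
    [[10,0,0],[0,0,0],-1],
    [[0,0,0],[0,0,0],-1],
  ],
)

```text
clock: 16.3
eef_pos: [0.5683, -0.2398, 0.2224]
ee_rot: [-0.061, 1.57, 0.062]
wrist_force: [-0.7, 0.1, -1.9]
gripper_width: 0.0571
```

Request:
arm_command(
  moves=[
    [[2,0,0],[0,0,0],-1],
    [[2,0,0],[0,0,0],-1],
    [[0,0,0],[0,0,0],-1],
  ],
)

```text
clock: 16.68
eef_pos: [0.5685, -0.2403, 0.2186]
ee_rot: [-0.061, 1.569, 0.061]
wrist_force: [-0.1, -0.1, -2.0]
gripper_width: 0.0573
```

Request:
arm_command(
  moves=[
    [[2,-2,0],[0,0,0],-1],
    [[1,0,0],[0,0,0],-1],
    [[0,0,0],[0,0,0],-1],
  ],
)

```text
clock: 17.05
eef_pos: [0.5685, -0.2422, 0.215]
ee_rot: [-0.061, 1.57, 0.061]
wrist_force: [-0.9, 0.1, -2.3]
gripper_width: 0.0572
```

Request:
arm_command(
  moves=[
    [[1.5,0,0],[0,0,0],-1],
    [[0,0,0],[0,0,0],-1],
  ],
)

```text
clock: 17.3
eef_pos: [0.5685, -0.2421, 0.2135]
ee_rot: [-0.061, 1.57, 0.061]
wrist_force: [0.5, -0.5, -1.8]
gripper_width: 0.0568
```

Request:
arm_command(
  moves=[
    [[1.5,0,0],[0,0,0],-1],
    [[0,0,0],[0,0,0],-1],
  ],
)

```text
clock: 17.55
eef_pos: [0.5686, -0.2422, 0.2132]
ee_rot: [-0.061, 1.57, 0.061]
wrist_force: [-3.1, 1.6, 5.2]
gripper_width: 0.0568
```

Contact at 0.213, as predicted. Release.

Request:
arm_command(
  moves=[
    [[-0.8,0,0],[0,0,0],-1],
    [[0,0,0],[0,0,0],0.6],
    [[0,0,0],[0,0,0],0.6],
    [[0,0,0],[0,0,0],0.6],
  ],
)

```text
clock: 18.05
eef_pos: [0.5686, -0.2422, 0.213]
ee_rot: [-0.061, 1.57, 0.061]
wrist_force: [-0.5, -0.1, -0.5]
gripper_width: 0.0688
```

Request:
arm_command(
  moves=[
    [[-15,0,0],[0,0,0],0.6],
    [[-30,0,0],[0,0,0],0.6],
    [[-40,0,0],[0,0,0],1],
    [[-45,0,0],[0,0,0],1],
  ],
)

```text
clock: 18.55
eef_pos: [0.5684, -0.242, 0.3451]
ee_rot: [-0.061, 1.57, 0.061]
wrist_force: [0.5, -0.1, -0.2]
gripper_width: 0.0857
```

```bash
python3 plan.py .475 .28 .34 48 14; python3 lookbox.py b3
```

```text
clock 18.55 at [ 0.5684 -0.242   0.3451] psi 94.5 tilt 0.02 F [ 0.53 -0.14 -0.17] w 0.0857 q [-0.61  0.15  0.04  1.46 -0.   -0.69]
rows 14 turn [3.32 0.   0.  ]
[0.4, 37.7, -3.8] [0.4, 37.4, -5.9] [0.4, 37.0, -8.1] [0.4, 36.5, -10.2] [0.4, 35.8, -12.3] [0.4, 35.1, -14.4] [0.4, 34.2, -16.4] [0.4, 33.2, -18.3] [0.4, 32.0, -20.2] [0.4, 30.8, -22.0] [0.4, 29.5, -23.8] [0.4, 28.1, -25.4] [0.4, 26.5, -27.0] [0.4, 24.9, -28.5] 
None
[[140.0, 127.0], [414.0, 126.0], [397.0, 282.0], [158.0, 282.0]]
[[206.0, 126.0], [349.0, 125.0], [342.0, 261.0], [214.0, 260.0]]
```

View pics/b3.png

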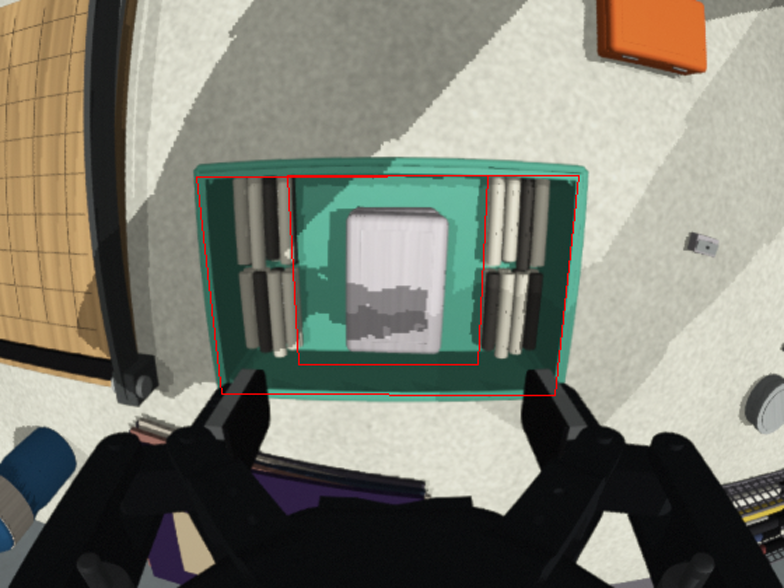

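Second tin stacked squarely on the first. Now the tin at P1.

Request:
arm_command(
  moves=[
    [[0.4,38,-4],[3.3,0,0],1],
    [[0.4,37.5,-6],[3.3,0,0],1],
    [[0.4,37,-8],[3.3,0,0],1],
    [[0.4,36.5,-10],[3.3,0,0],1],
    [[0.4,36,-12],[3.3,0,0],1],
  ],
)

```text
clock: 19.27
eef_pos: [0.535, -0.0541, 0.3416]
ee_rot: [0.167, 1.564, -0.167]
wrist_force: [1.6, 0.2, -0.2]
gripper_width: 0.0852
```

Request:
arm_command(
  moves=[
    [[0.4,35,-14.5],[3.3,0,0],1],
    [[0.4,34,-16.5],[3.3,0,0],1],
    [[0.4,33,-18],[3.3,0,0],1],
    [[0.4,32,-20],[3.3,0,0],1],
    [[0.4,31,-22],[3.3,0,0],1],
  ],
)

```text
clock: 19.9
eef_pos: [0.5015, 0.1319, 0.3396]
ee_rot: [0.392, 1.534, -0.392]
wrist_force: [0.4, 0.2, -0.3]
gripper_width: 0.0851
```

Request:
arm_command(
  moves=[
    [[0.4,29.5,-24],[3.3,0,0],1],
    [[0.4,28,-25.5],[3.3,0,0],1],
    [[0.4,26.5,-27],[3.3,0,0],1],
    [[0.4,25,-28.5],[3.3,0,0],1],
    [[0,0,0],[0,0,0],1],
  ],
)

```text
clock: 20.52
eef_pos: [0.4736, 0.2818, 0.3378]
ee_rot: [0.568, 1.495, -0.568]
wrist_force: [-0.6, -0.8, -0.2]
gripper_width: 0.0851
```

```bash
python3 look.py .4845 .288 w3; python3 plan.py .4845 .288 .179 48 5
```

```text
pred px [295. 202.] 5830
tin [ 0.4839  0.2892 -0.725 ] -41.5 0.935
clock 20.62 at [0.4743 0.28   0.3376] psi 48.3 tilt 0.02 F [0.58 0.24 0.82] w 0.0851 q [ 0.3  -0.05 -0.18  1.44 -0.    1.02]
rows 5 turn [0.07 0.   0.  ]
[31.7, 2.6, 0.4] [31.7, 2.6, 0.4] [31.7, 2.6, 0.4] [31.7, 2.6, 0.4] [31.7, 2.6, 0.4]
```

View pics/w3c.png

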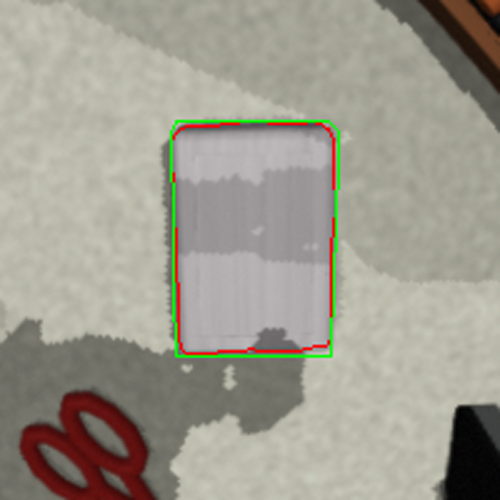

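Request:
arm_command(
  moves=[
    [[32,5,1],[0,0,0],1],
    [[32,5,0],[0,0,0],1],
    [[32,3,0],[0,0,0],1],
    [[32,0,0],[0,0,0],1],
    [[30.5,0,0],[0,0,0],1],
  ],
)

```text
clock: 21.25
eef_pos: [0.4842, 0.2878, 0.1781]
ee_rot: [0.571, 1.494, -0.571]
wrist_force: [0.1, -0.4, -0.5]
gripper_width: 0.0855
```

Request:
arm_command(
  moves=[
    [[0,0,0],[0,0,0],-1],
    [[0,0,0],[0,0,0],-1],
    [[0,0,0],[0,0,0],-1],
    [[0,0,0],[0,0,0],-1],
  ],
)

```text
clock: 21.75
eef_pos: [0.4843, 0.289, 0.18]
ee_rot: [0.571, 1.493, -0.569]
wrist_force: [-0.8, -0.4, 3.5]
gripper_width: 0.0567
```

Request:
arm_command(
  moves=[
    [[-15,0,0],[0,0,0],-1],
    [[-25,0,0],[0,0,0],-1],
    [[-20,0,0],[0,0,0],-1],
    [[0,0,0],[0,0,0],-1],
    [[0,0,0],[0,0,0],-1],
  ],
)

```text
clock: 22.38
eef_pos: [0.4836, 0.2889, 0.2383]
ee_rot: [0.57, 1.495, -0.57]
wrist_force: [0.1, -0.7, -1.8]
gripper_width: 0.057
```

```bash
python3 weigh.py; python3 plan.py .569 -.243 .36 94.5 14
```

```text
[-1.62 -1.19 -0.67 -0.53 -1.77 -0.9  -0.66 -0.91] mean [ 0.13 -0.46 -1.03] sd [0.58 0.26 0.43] 0.05686655639464345
clock 22.77 at [0.4837 0.2889 0.2385] psi 48.3 tilt 0.03 F [ 1.17 -0.15 -0.91] w 0.0569 q [ 0.31  0.03 -0.28  1.26 -0.    1.03]
rows 14 turn [-3.3 -0.   0. ]
[-8.7, -24.3, 29.8] [-8.7, -26.0, 28.4] [-8.7, -27.6, 26.8] [-8.7, -29.1, 25.2] [-8.7, -30.5, 23.5] [-8.7, -31.8, 21.7] [-8.7, -33.0, 19.8] [-8.7, -34.1, 17.9] [-8.7, -35.0, 15.9] [-8.7, -35.9, 13.9] [-8.7, -36.6, 11.8] [-8.7, -37.2, 9.6] [-8.7, -37.7, 7.5] [-8.7, -38.1, 5.3]
```

1.0 N ≈ 0.105 kg: nearly empty, so it goes on top. I lift clear of the glue stick first.

Request:
arm_command(
  moves=[
    [[-50,0,0],[0,0,0],-1],
    [[-50,-24,30],[-3.3,0,0],-1],
    [[-22,-26,28],[-3.3,0,0],-1],
    [[0,-27.5,27],[-3.3,0,0],-1],
    [[0,-29,25],[-3.3,0,0],-1],
  ],
)

```text
clock: 23.4
eef_pos: [0.5082, 0.1366, 0.3609]
ee_rot: [0.389, 1.535, -0.389]
wrist_force: [0.7, -0.5, -1.1]
gripper_width: 0.0571
```

Request:
arm_command(
  moves=[
    [[0,-30.5,23.5],[-3.3,0,0],-1],
    [[0,-32,22],[-3.3,0,0],-1],
    [[0,-33,20],[-3.3,0,0],-1],
    [[0,-34,18],[-3.3,0,0],-1],
    [[0,-35,16],[-3.3,0,0],-1],
  ],
)

```text
clock: 24.02
eef_pos: [0.539, -0.0539, 0.3605]
ee_rot: [0.164, 1.564, -0.164]
wrist_force: [0.7, 0.1, -1.2]
gripper_width: 0.0573
```

Request:
arm_command(
  moves=[
    [[0,-36,14],[-3.3,0,0],-1],
    [[0,-36.5,12],[-3.3,0,0],-1],
    [[0,-37,9.5],[-3.3,0,0],-1],
    [[0,-37.5,7.5],[-3.3,0,0],-1],
    [[0,-38,5],[-3.3,0,0],-1],
  ],
)

```text
clock: 24.65
eef_pos: [0.5693, -0.2434, 0.3603]
ee_rot: [-0.063, 1.57, 0.062]
wrist_force: [0.3, 0.7, -0.4]
gripper_width: 0.0575
```

```bash
python3 plan.py .5687 -.2425 .26 94.5 3; python3 weigh.py
```

```text
clock 24.65 at [ 0.5693 -0.2434  0.3603] psi 94.6 tilt 0.0 F [ 0.33  0.73 -0.4 ] w 0.0575 q [-0.61  0.16  0.08  1.49 -0.   -0.69]
rows 3 turn [0.02 0.   0.  ]
[33.4, 0.3, -0.2] [33.4, 0.3, -0.2] [33.4, 0.3, -0.2] 
[-1.93 -0.41 -1.52 -0.36 -1.27 -1.23 -1.24 -1.25] mean [-0.43  0.09 -1.15] sd [1.04 1.06 0.49] 0.05668019469718946
```

Request:
arm_command(
  moves=[
    [[40,0,0],[0,0,0],-1],
    [[40,0,0],[0,0,0],-1],
    [[22,0,0],[0,0,0],-1],
    [[8,0,0],[0,0,0],-1],
    [[0,0,0],[0,0,0],-1],
  ],
)

```text
clock: 25.68
eef_pos: [0.5693, -0.2416, 0.2508]
ee_rot: [-0.062, 1.57, 0.061]
wrist_force: [-0.8, -0.3, -1.0]
gripper_width: 0.0574
```

Request:
arm_command(
  moves=[
    [[2,0,0],[0,0,0],-1],
    [[1.5,0,0],[0,0,0],-1],
    [[0,0,0],[0,0,0],-1],
  ],
)

```text
clock: 26.05
eef_pos: [0.5693, -0.2422, 0.2473]
ee_rot: [-0.061, 1.57, 0.061]
wrist_force: [-0.3, -1.3, -0.9]
gripper_width: 0.0567
```

Request:
arm_command(
  moves=[
    [[1.5,0,0],[0,0,0],-1],
    [[0,0,0],[0,0,0],-1],
  ],
)

```text
clock: 26.3
eef_pos: [0.5692, -0.2421, 0.2453]
ee_rot: [-0.061, 1.57, 0.061]
wrist_force: [0.2, 0.8, -0.6]
gripper_width: 0.0572
```

Request:
arm_command(
  moves=[
    [[1.5,0,0],[0,0,0],-1],
    [[0,0,0],[0,0,0],-1],
  ],
)

```text
clock: 26.55
eef_pos: [0.5693, -0.2421, 0.244]
ee_rot: [-0.061, 1.57, 0.061]
wrist_force: [-0.1, 0.6, -1.5]
gripper_width: 0.0567
```

Request:
arm_command(
  moves=[
    [[1,0,0],[0,0,0],-1],
    [[0,0,0],[0,0,0],-1],
  ],
)

```text
clock: 26.8
eef_pos: [0.5693, -0.2421, 0.244]
ee_rot: [-0.061, 1.57, 0.061]
wrist_force: [-3.2, 2.6, 7.4]
gripper_width: 0.0571
```

Contact at 0.244, as predicted. Release, rise, and look.

Request:
arm_command(
  moves=[
    [[-1,0,0],[0,0,0],-1],
    [[0,0,0],[0,0,0],0.6],
    [[0,0,0],[0,0,0],0.6],
    [[0,0,0],[0,0,0],0.6],
  ],
)

```text
clock: 27.3
eef_pos: [0.5692, -0.2421, 0.2439]
ee_rot: [-0.061, 1.57, 0.061]
wrist_force: [-0.4, -0.3, 0.4]
gripper_width: 0.0681
```

Request:
arm_command(
  moves=[
    [[-15,0,0],[0,0,0],0.6],
    [[-30,0,0],[0,0,0],0.6],
    [[-40,0,0],[0,0,0],1],
    [[-40,0,0],[0,0,0],1],
    [[0,0,0],[0,0,0],1],
  ],
)

```text
clock: 27.92
eef_pos: [0.5699, -0.2425, 0.3742]
ee_rot: [-0.065, 1.564, 0.057]
wrist_force: [-0.6, 0.8, -0.7]
gripper_width: 0.085
```

Run:
```python
from h import *
w=arm.get_image("wrist"); sc=arm.get_image("scene"); sd=arm.get_image("side")
cr=lambda im,b,s: cv2.resize(np.ascontiguousarray(im["color"][b[1]:b[3],b[0]:b[2]]),s,interpolation=cv2.INTER_CUBIC)
a=np.hstack([cr(w,(130,90,430,315),(400,300)),cr(sd,(220,90,360,195),(400,300))])
b=np.hstack([cr(sc,(90,130,250,250),(400,300)),cr(sc,(150,90,430,300),(400,300))])
cv2.imwrite("pics/end.png",np.vstack([a,b])[:,:,::-1])
s=arm.get_state(); print(s["clock"],s["eef_pos"],s["gripper_width"])
for q in ["scissors","glue_stick","eraser","sharpener","round_tin","roller"]:
    d=arm.place_of(q,sc); print(q,onz(sc,d[0]["centre"],0).round(3) if d else None)
```

```text
28.075 [ 0.56910765 -0.24199922  0.36859904] 0.08549885260482452
scissors [0.567 0.175 0.   ]
glue_stick [0.43  0.167 0.   ]
eraser [ 0.636  0.288 -0.   ]
sharpener [0.522 0.002 0.   ]
round_tin [0.691 0.153 0.   ]
roller [ 0.74  -0.055  0.   ]
```

View pics/end.png

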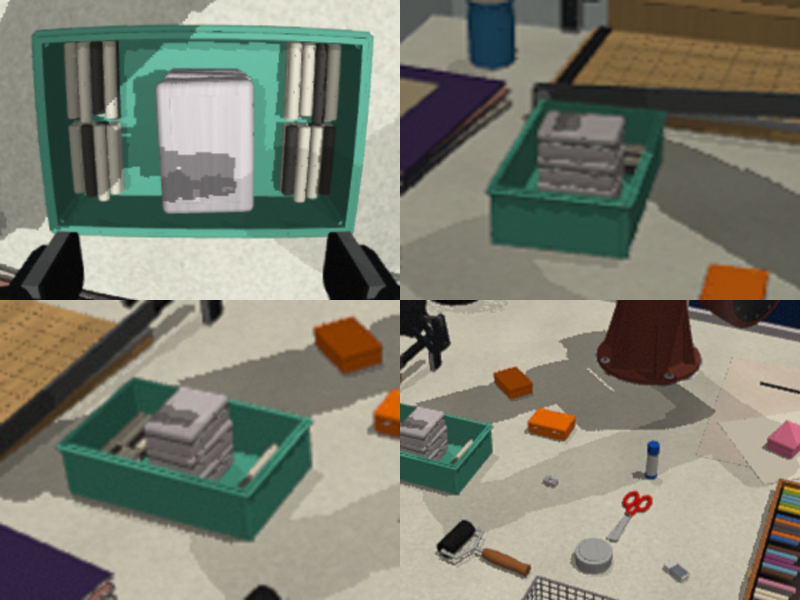

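The three tins stand square in one pile in the bay, the gripper is clear, and the other things are where they were. Handing in.

```bash
python3 -c "
from cell import arm; print(arm.finish_job())"
```

```text
the job is handed in; nothing more can be done
None
```

I packed the three grey tins in one flat pile in the green box and handed the job in at about 28 s of the 72 s allowed. I weighed each tin in the gripper: 4.5 N (full) went at the bottom, 2.5 N (half full) in the middle and 1.1 N (nearly empty) on top. I lowered each until I felt contact, which came at the heights expected for undersides 4, 34 and 64 mm above the box's.

- **Pile:** The last pictures show the pile straight, flat and centred between the chalks, with the gripper clear.
- **Other things:** Their positions agree with the first ones to 10 mm or so, which is about the network's error. The orange and pink look-alikes were left alone.
- **Disagreements:** The box outline from the wrist camera differed by a few mm from the scene and side fit, so I used a point between them. The gripper read about 57 mm on the 58 mm tins. Neither mattered for the result.
- **Not checked:** I could not measure the contact forces between the tins directly. The weights put them at about 1.1 N and 3.6 N, under the 1.7 N and 4.4 N limits.

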